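Hang the gas-valve key on the gated hook

TASK

Take the T-handled valve key out of the white draining block and hang it on the empty middle hook of the rack, between the two tools already there: push its stem in past the sprung gate right back to the stop so that the gate shuts behind it, feel the handle down until it bears on both prongs while you still hold it, and only then let go. Go gently - the hook must not be pressed hard - and do not knock the two neighbours, the driver in the block or the other things on the bench.

Things in the scene. Friction and masses are not known exactly. Their poses are not given: they have to be found in the camera images.
- key: Valve key standing upright in a well of the block: black T-handle bar 18 mm thick (own x), 64 long (own y), 26 tall, on a 12 mm round steel stem down from its middle, ending in a 24 mm round socket 28 tall. 0.24 to 0.38 kg. Origin: centre of the handle's underside, at the start 137 mm above the bench; z up; x within 0.15 rad of the block's x. Turned half round it is the same.
- key_grip (a point): Grip point on the key, 23 mm above its origin (3 mm below the handle's top), axes as the key's: the TCP here, pointing down and closing along the key's x across the 18 mm thickness, puts the fingertips 4 mm above the handle's underside.
- key_foot (a point): Lower end of the key's socket, 125 mm below the key's origin. The socket is too fat for the gap between the prongs: the stem must enter from the front, just below the handle.
- block: White draining block fixed to the bench, 80 mm (x) by 150 (y) by 70 tall, origin at the centre of its underside. Two square 28 mm wells, floor 12 mm above the bench, at y = +35 and -35 mm: one holds the key, the other the driver, either way round. Lift the key 60 mm to clear its well, 160 mm to carry it over the driver.
- driver: Straight nut driver in the block's other well: round black knob 26 mm wide, 42 tall, no crossbar, top 159 mm above the bench. Origin: underside of the knob. Leave alone.
- rack: Hook rack fixed to the bench: base plate 170 by 380 by 12 mm, two posts, and three hooks at y = +76, 0, -76 mm that point along -x, towards the robot within 0.25 rad; +x pushes a tool home. The middle hook is empty and has the gate. Origin: on the bench below the middle of the rail's front face, z up.
- rail: Aluminium rail of the rack, fixed to it, same origin and axes: 360 mm long along y, front face x = 0, z 138 to 168 mm. On it, behind each hook, a stop plate 46 mm wide, front face x = -14 mm, z 138 to 182 mm: the back stop for a stem. Not to be pressed with over 20 N either.
- hook (a point): On the rack at x = -76, y = 0, z = 194 mm, axes as the rack's: open end of the middle hook at mid height. A hook is two level 8 mm round steel prongs, axes 13 mm either side of its middle (18 mm clear between), from the stop plate at x = -14 out to x = -76 mm. The key hangs with its stem between the prongs and the handle's underside across them.
- rest (a point): On the rack at x = -20, y = 0, z = 194 mm, axes as the rack's: where the key's origin lies when hung home, were the middle hook at mid height. But that hook is clamped at an unknown height: its prong tops (with the gate) lie anywhere from 186 to 202 mm above the bench. No reading tells it: feel or see it. It stays put under load; pressing the key on it with over 20 N is forcing it.
- gate (a joint): Middle hook's sprung gate: 0 shut, 1.5 rad fully open. Steel flap 3 mm thick, 14 tall, top edge 4 mm below the prong tops, across the gap at x = -66 mm of the rack, hinged upright on the +y prong. Opens inwards (+x) only, when the stem pushes it with about 3 to 10 N, and springs shut when the stem is about 25 mm past it.
- left_tool: Neighbour on the hook at y = +76 mm: black T-handle of the key's size (64 mm along y), stem with a flat blade. Origin: centre of the handle's underside, 194 mm above the bench. About 12 mm is left between its handle and that of the hung key. Leave alone.
- right_tool: Neighbour on the hook at y = -76 mm: wooden T-handle of the same size, stem with a brass cylinder. Origin: centre of the handle's underside, 194 mm above the bench, with the same 12 mm gap. Leave alone.
- wash_bottle: White wash bottle, 64 mm wide, 170 mm tall, to the robot's left; origin at the centre of its underside. Bystander.
- amber_jar: Amber jar with white lid, 72 mm wide, 85 mm tall, to the left; origin at the centre of its underside. Bystander.
- mortar: White ceramic bowl, 100 mm wide, 60 mm tall, beyond the block; origin at the centre of its underside. Bystander.
- spool: White ceramic spool, 110 mm wide, 114 mm tall, to the right; origin at the centre of its underside. Bystander.

How it is judged:
By the outcome, as a careful person would: the job done as asked, in the order asked, and still so for the second after the job is handed in, with the robot touching nothing.
It also fails if it takes over 54 s, if anything falls off the work surface, if the arm or the gripper's body presses on something with over 40 N, if the wrist force passes 120 N, or if a joint passes its speed limit or range.

ROBOT

A 6-joint arm with a two-finger parallel gripper is mounted at the origin on the work surface. World frame = base frame: x ahead of the robot, y to its left, z up, the work surface at z = 0. Lengths are in m, angles in degrees, forces in N, time in s.
With the tool pointing down it reaches from about 0.3 to 0.75 m from the base axis. Payload 8.5 kg.
Tool frame: the origin (TCP) lies between the finger pads, 19 mm behind the fingertips; this is the grasp point; z points along the fingers, x is the direction in which the jaws open and shut, and the axes are right-handed (so a half turn about z gives the same grasp; the last joint's range is limited). The gripper opens to 85 mm and grips with 20 to 120 N. Pads are 22 mm wide; open, the fingers measure 114 mm over their backs; the gripper's body (76 mm by 85 mm) begins 54 mm behind the grasp point. The pads swing forward as they close: fully open they stand 13 mm farther back than shut.
Start: joints at [60.201, 21.807, 74.336, -0, 83.858, -12.336], TCP at [0.165, 0.525, 0.25] pointing down, gripper open.
Joint ranges: [-178.18, 178.18], [-50.72, 133.34], [12.68, 142.11], [-81.47, 261.47], [9.98, 163.14], [-165.26, 165.26]. Speed limits (degrees/s): [136.94, 136.94, 180, 180, 180, 180].

INTERFACE

Orientations are given as a 3x3 rotation matrix whose columns are the frame's x, y, z axes.
In Python, from rig import env, cams, order gives the robot as it stands.
- The arm moves only by the tool step_arm, never from a script. Its argument "steps" is a list of rows, each an object with "xyz": the shift along the tool's x, y, z normalised to -1 to 1, where 1 is 0.04 m, a list of three; "turn": the turn, a rotation vector about the tool's x, y, z normalised to -1 to 1, where 1 is 0.08 rad, a list of three; "gripper": the gripper command: -1 is shut, 1 is fully open, values between are in proportion. A call has 1 to 20 rows; each row shifts and turns the commanded pose from where the row before left it, along the tool's axes as they then stand; what a row does not reach is not made up. A row lasts 1/12 s, in which the tool goes at most 41.7 mm and 7.16 degrees, less where a joint would pass 70% of its speed; a pose out of reach is approached as far as the arm can. A call with a number of a shift or a turn outside -1 to 1 is refused whole. A call with a gripper value outside its range is refused whole. The fingers move at their own pace and stop on an object; "squeeze" is the grip in N (left out, the last holds). Time passes only in rows, so rows that do not move let the fingers close. It gives the time, the measured TCP pose, the force and the opening at its end, in the units of the state.
- env.observe(): the state, without advancing time (a new reading comes with each control period).
- cams.get_image(name): name is "scene" or "side" or "wrist"; returns (picture, depth): 480x640x3 uint8, red, green, blue; 480x640 float32, m along the optical axis (not along the pixel's ray), 0 where there is no reading.
- cams.camera_info(name): a dict with "fx", "fy", "cx", "cy" (pixels), "k1" (the pictures are not rectified: a ray, as slopes to the right and down, at radius r is drawn at 1 + k1 r^2 times it, then the intrinsics apply), "extrinsics" (4x4, takes a point from camera to world coordinates). Camera axes: x right, y down, z forward; pixel columns grow to the right and rows downward; lengths in m; the calibration is good to about 2 mm. A picture is of the moment at which its call begins: read the wrist's pose just before it. camera_info takes no time and is no camera call; for the wrist camera it gives the pose at the moment of the call.
- order.close_job(): hands the job in, once; it reports no verdict.
The state is a dict: "time_s": time; "q": joint angles; "qvel": joint speeds; "joint_efforts": joint torques, N m; "position": TCP position; "tool_rot": TCP orientation; "ft_force": force on the tool from outside, world axes, zero at the start; "wrist_torque": the same for the moment, N m; "grip_width": finger opening in m.
Only numpy, scipy, OpenCV 4.12 (cv2) and the standard library are available. Lean on these libraries where they do the work, as an engineer would, in place of code of your own. Each camera call takes 0.05 s, during which the arm holds its last target. There are 200 camera calls.

## Working session

There is one attempt and no reset: what is moved stays moved. The work goes in short steps, Python scripts to look and compute and a tool call to move; the robot and the scene stay as the last step left them, time stands still between calls to the robot, and variables do not carry over. Pictures are saved under pics/ and viewed, about 8 in all and at most 12, crops included, and the job is handed in when it is done.

Besides the shell and the picture viewer there is one more tool, called after ">>>" in YAML: its name, and indented under it one key for each argument. step_arm: Moves the arm, as the interface text tells. Scaled input: -1 to 1 covers 0.04 m each way for a shift and 0.08 rad each way for a turn. Its arguments: {"type":"object","properties":{"steps":{"type":"array"},"squeeze":{"type":"number"}},"required":["steps"]}

```bash
ls; mkdir -p pics; cat > h.py <<'E'
import numpy as np, cv2
from rig import env, cams, order
def snap(n):
    i=cams.camera_info(n); im,d=cams.get_image(n); return i,im,d
def cloud(i,d):
    h,w=d.shape; u,v=np.meshgrid(np.arange(w),np.arange(h))
    K=np.array([[i['fx'],0,i['cx']],[0,i['fy'],i['cy']],[0,0,1.]])
    p=cv2.undistortPoints(np.stack([u,v],-1).reshape(-1,1,2).astype(float),K,np.array([i['k1'],0,0,0.])).reshape(h,w,2)
    P=np.dstack([p*d[...,None],d]); E=np.array(i['extrinsics'])
    W=P@E[:3,:3].T+E[:3,3]; W[d==0]=np.nan; return W
def save(im,n): cv2.imwrite('pics/'+n+'.png',cv2.cvtColor(im,cv2.COLOR_RGB2BGR))
E
python3 - <<'E'
from h import *
print(env.observe())
for n in('scene','side'):
    i,im,d=snap(n); save(im,n+'0'); np.savez(n+'0.npz',W=cloud(i,d),im=im); print(n,i)
E
```

```text
pics
{'time_s': 0.0, 'q': array([ 6.02002080e+01,  2.18404706e+01,  7.43855465e+01, -7.87533342e-04,
        8.38579467e+01, -1.23359242e+01]), 'qvel': array([ 0.06419007, -0.02994831, -0.14139006,  0.06299588, -0.03767049,
       -0.00656212]), 'joint_efforts': array([-6.91073674e-04, -4.48473966e+01, -2.31277657e+01, -2.88940601e-04,
        4.87091951e-03, -2.69914096e-06]), 'position': array([0.16492563, 0.52440464, 0.24941196]), 'tool_rot': array([[ 3.00102375e-01,  9.53906731e-01, -7.16424008e-04],
       [ 9.53905921e-01, -3.00103081e-01, -1.27845626e-03],
       [-1.43452909e-03, -2.99733342e-04, -9.99998926e-01]]), 'ft_force': array([0.49655815, 0.09814918, 0.41437461]), 'wrist_torque': array([-0.0506568 , -0.05492741, -0.04061587]), 'grip_width': 0.08522238950229168}
scene {'fx': 621.6104101665146, 'fy': 621.6104101665146, 'cx': 327.3672739629263, 'cy': 243.56192768257722, 'k1': -0.21423301428662955, 'extrinsics': array([[-0.81397974,  0.33317323, -0.47584933,  1.24379089],
       [ 0.58045875,  0.43483323, -0.68846765,  0.98187674],
       [-0.02246389, -0.83660963, -0.54733875,  0.95962722],
       [ 0.        ,  0.        ,  0.        ,  1.        ]])}
side {'fx': 466.12785075773485, 'fy': 466.12785075773485, 'cx': 317.5329741809795, 'cy': 242.0628861184195, 'k1': -0.01710244101658523, 'extrinsics': array([[ 0.80028342, -0.46031833,  0.38425705,  0.05414637],
       [-0.59955161, -0.60447689,  0.52454319, -0.71320687],
       [-0.00918234, -0.65016515, -0.75973743,  1.11724822],
       [ 0.        ,  0.        ,  0.        ,  1.        ]])}
```

View pics/scene0.png

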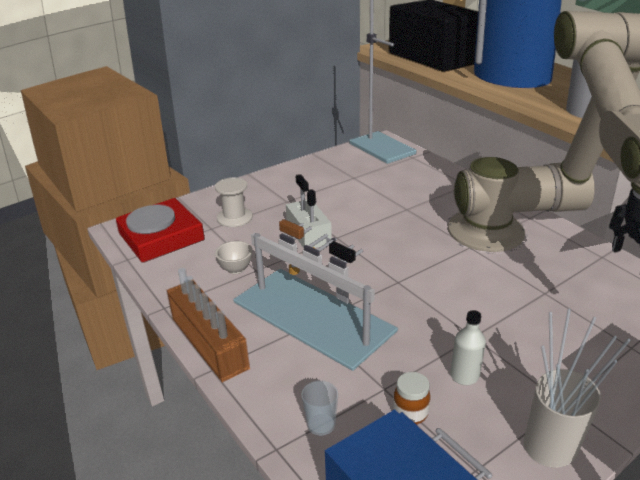

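View pics/side0.png

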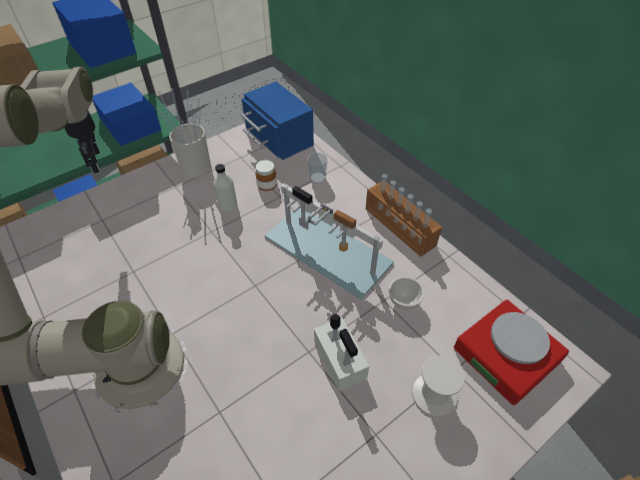

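The scene view shows the rack at about (315,290), with the block behind it at (308,222). In the side view the block is at (341,355), the driver knob at (335,322), the key handle at (349,343), the left tool at (301,195) and the right tool at (344,218). Next I'll get positions from the depth clouds.

```bash
cat > m.py <<'E'
from h import *
def rect(P):
    r=cv2.minAreaRect((P[:,:2]*1000).astype(np.float32)); return np.round(r[0],1),np.round(r[1],1),round(r[2],1)
for n in('side','scene'):
    z=np.load(n+'0.npz'); W=z['W']; im=z['im'].astype(int)
    box={'side':(310,310,375,400),'scene':(275,170,335,255)}[n]
    m=np.zeros(W.shape[:2],bool); m[box[1]:box[3],box[0]:box[2]]=1
    Z=W[...,2]
    dark=im.max(2)<70
    a=m&(Z>.145)&(Z<.18)&dark&(W[...,0]>.2)
    k,l=cv2.connectedComponents(a.astype(np.uint8))
    for j in range(1,k):
        P=W[l==j]
        if len(P)>25:
            t=P[P[:,2]>np.percentile(P[:,2],95)-.006]
            print(n,'dark',len(P),P.mean(0).round(4),'ztop',np.percentile(P[:,2],95).round(4),'toprect',rect(t))
    b=m&(abs(Z-.07)<.004); P=W[b]; print(n,'block top',len(P),rect(P),P[:,2].mean())
    # rack
    box={'side':(255,170,400,295),'scene':(230,220,400,365)}[n]
    m[:]=0; m[box[1]:box[3],box[0]:box[2]]=1
    b=m&(abs(Z-.012)<.004)&(im[...,2]>im[...,0]+8); P=W[b]; print(n,'plate',len(P),rect(P),P[:,2].mean())
    b=m&(Z>.155)&(Z<.24); P=W[b]; I=im[b]
    dk=I.max(1)<70; wd=(I[:,0]>I[:,2]+50)
    for nm,s in(('left',dk),('right',wd)):
        Q=P[s]; Q=Q[Q[:,2]>.195]; print(n,nm,len(Q),Q.mean(0).round(4),rect(Q),np.percentile(Q[:,2],[5,95]).round(4))
    np.save(n+'_rack.npy',P)
E
python3 m.py
```

```text
side dark 81 [ 0.4289 -0.2664  0.1553] ztop 0.1604 toprect (array([ 430.4, -264.2]), array([17.9, 20.7]), 7.6)
side dark 227 [ 0.4133 -0.3355  0.1603] ztop 0.1654 toprect (array([ 415.4, -333.1]), array([61.7, 16.6]), 76.4)
side block top 1179 (array([ 424.3, -298.2]), array([151.2,  81.8]), 77.7) 0.06987092718594154
side plate 4089 (array([689.9,  54.6]), array([325.3, 427.7]), 13.7) 0.011349201437877631
side left 192 [0.5807 0.0763 0.2131] (array([589.3,  56.5]), array([ 22.2, 114.1]), 13.3) [0.1987 0.2214]
side right 96 [ 0.6199 -0.0646  0.2189] (array([619.9, -63.6]), array([18. , 63.7]), 15.5) [0.2155 0.2216]
scene dark 178 [ 0.4284 -0.3021  0.1581] ztop 0.1674 toprect (array([ 425.4, -309.9]), array([109.2,  17.2]), 75.4)
scene block top 503 (array([ 426.1, -295.1]), array([162.6,  82.7]), 77.6) 0.07119408737265817
scene plate 6137 (array([626.2,  16. ]), array([175.6, 384.7]), 14.6) 0.013084511967002539
scene left 393 [0.5936 0.0785 0.2114] (array([609.1,  20. ]), array([ 29.4, 203.2]), 15.3) [0.1957 0.223 ]
scene right 277 [ 0.6251 -0.0564  0.2143] (array([618.6, -40. ]), array([ 21.6, 105.8]), 11.1) [0.2002 0.2238]
```

>>> step_arm:
  steps:
    - {"xyz": [0,0,0],"turn": [0,0,1],"gripper": 1}
    - {"xyz": [0,0,0],"turn": [0,0,1],"gripper": 1}
    - {"xyz": [0,0,0],"turn": [0,0,1],"gripper": 1}
    - {"xyz": [0,0,0],"turn": [0,0,1],"gripper": 1}
    - {"xyz": [0,0,0],"turn": [0,0,1],"gripper": 1}
    - {"xyz": [0,0,0],"turn": [0,0,1],"gripper": 1}
    - {"xyz": [0,0,0],"turn": [0,0,1],"gripper": 1}
    - {"xyz": [0,0,0],"turn": [0,0,1],"gripper": 1}
    - {"xyz": [0,0,0],"turn": [0,0,1],"gripper": 1}
    - {"xyz": [0,0,0],"turn": [0,0,1],"gripper": 1}
    - {"xyz": [0,0,0],"turn": [0,0,1],"gripper": 1}
    - {"xyz": [0,0,0],"turn": [0,0,1],"gripper": 1}
    - {"xyz": [0,0,0],"turn": [0,0,1],"gripper": 1}
    - {"xyz": [0,0,0],"turn": [0,0,1],"gripper": 1}
    - {"xyz": [0,0,0],"turn": [0,0,1],"gripper": 1}
    - {"xyz": [0,0,0],"turn": [0,0,1],"gripper": 1}
    - {"xyz": [0,0,0],"turn": [0,0,1],"gripper": 1}
    - {"xyz": [0,0,0],"turn": [0,0,1],"gripper": 1}
    - {"xyz": [0,0,0],"turn": [0,0,0.8],"gripper": 1}

```text
time_s: 1.68
position: [0.165, 0.5245, 0.2497]
tool_rot: [[0.971, -0.24, -0.0], [-0.24, -0.971, -0.001], [-0.0, 0.001, -1.0]]
ft_force: [-0.1, -0.4, 0.1]
grip_width: 0.0852
```

>>> step_arm:
  steps:
    - {"xyz": [0.63,0.69,-0.15],"turn": [0,0,0],"gripper": 1}
    - {"xyz": [0.63,0.69,-0.15],"turn": [0,0,0],"gripper": 1}
    - {"xyz": [0.63,0.69,-0.15],"turn": [0,0,0],"gripper": 1}
    - {"xyz": [0.63,0.69,-0.15],"turn": [0,0,0],"gripper": 1}
    - {"xyz": [0.63,0.69,-0.15],"turn": [0,0,0],"gripper": 1}
    - {"xyz": [0.63,0.69,-0.15],"turn": [0,0,0],"gripper": 1}
    - {"xyz": [0.63,0.69,-0.15],"turn": [0,0,0],"gripper": 1}
    - {"xyz": [0.63,0.69,-0.15],"turn": [0,0,0],"gripper": 1}
    - {"xyz": [0.63,0.69,-0.15],"turn": [0,0,0],"gripper": 1}
    - {"xyz": [0.63,0.69,-0.15],"turn": [0,0,0],"gripper": 1}
    - {"xyz": [0.63,0.69,-0.15],"turn": [0,0,0],"gripper": 1}
    - {"xyz": [0.63,0.69,-0.15],"turn": [0,0,0],"gripper": 1}
    - {"xyz": [0.63,0.69,-0.15],"turn": [0,0,0],"gripper": 1}
    - {"xyz": [0,0,0],"turn": [0,0,0],"gripper": 1}
    - {"xyz": [0,0,0],"turn": [0,0,0],"gripper": 1}

```text
time_s: 2.93
position: [0.3994, 0.0974, 0.3277]
tool_rot: [[0.971, -0.239, -0.001], [-0.239, -0.971, 0.0], [-0.001, 0.0, -1.0]]
ft_force: [1.2, 0.2, -0.2]
grip_width: 0.0857
```

```bash
python3 - <<'E'
from h import *
i,im,d=snap('wrist'); save(im,'w1'); W=cloud(i,d); np.savez('w1.npz',W=W,im=im,E=i['extrinsics']); print(np.round(i['extrinsics'],3),i['fx'])
E
```

```text
[[ 0.971 -0.227 -0.077  0.42 ]
 [-0.239 -0.921 -0.307  0.176]
 [-0.001  0.316 -0.949  0.451]
 [ 0.     0.     0.     1.   ]] 397.6234293773519
```

View pics/w1.png

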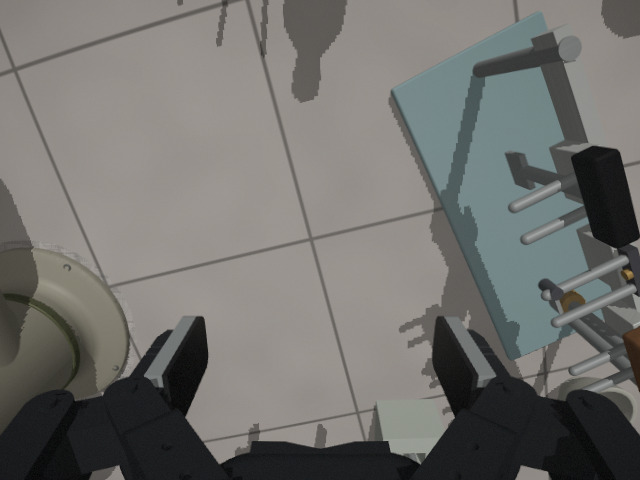

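The wrist view shows the left tool at (605,195), the middle prongs with open ends at about (546,293) and (557,322), and the right tool at the edge, (632,350). I'll measure the middle prongs and the rack.

```bash
cat > r.py <<'E'
from h import *
z=np.load('w1.npz'); W=z['W']; im=z['im'].astype(int); Z=W[...,2]
m=np.zeros(Z.shape,bool); m[130:400,480:640]=1
lo=im.max(2)<60
Q=W[m&lo&(Z>.208)&(Z<.235)]; r=cv2.minAreaRect((Q[:,:2]*1000).astype(np.float32)); print('left top',r,np.median(Q[:,2]))
a=m&(Z>.165)&(Z<.212)&(im.min(2)>90)
k,l,s,c=cv2.connectedComponentsWithStats(a.astype(np.uint8))
for j in range(1,k):
    if s[j,4]<60: continue
    P=W[l==j]; C=P.mean(0); v=np.linalg.svd(P-C)[2][0]; v*=np.sign(v[0]); t=(P-C)@v
    print(s[j],C.round(4),'yaw',np.degrees(np.arctan2(v[1],v[0])).round(2),'slope',v[2].round(3),'ends',(C+v*t.min()).round(4),(C+v*t.max()).round(4),'z',np.percentile(P[:,2],[5,50,90,98]).round(4))
a=m&(abs(Z-.182)<.005); print('stop',[ (s) for s in cv2.connectedComponentsWithStats(a.astype(np.uint8))[2].tolist() if s[4]>40])
# plate
a=(abs(Z-.012)<.005)&(im[...,2]>im[...,0]+8); P=W[a]; C=P[np.argsort(P[:,0]*.97+P[:,1]*.25)]
np.save('plate.npy',P)
E
python3 r.py
```

```text
left top ((597.130615234375, 29.671417236328125), (18.68546485900879, 172.43055725097656), 13.566692352294922) 0.21914491431113214
[569 130  39  23 391] [0.6025 0.1117 0.169 ] yaw 9.27 slope -0.275 ends [0.5767 0.1075 0.1765] [0.6129 0.1134 0.166 ] z [0.1663 0.168  0.1728 0.1777]
[510 180  51  33 608] [0.547  0.0883 0.1927] yaw 16.06 slope -0.008 ends [0.5301 0.0834 0.1929] [0.565  0.0934 0.1926] z [0.19   0.193  0.1943 0.195 ]
[522 219  43  26 486] [0.5503 0.0624 0.1926] yaw 13.82 slope 0.006 ends [0.536  0.0589 0.1925] [0.5654 0.0661 0.1927] z [0.1896 0.1929 0.1941 0.1947]
[ 551  246   89   83 2190] [ 5.930e-01 -3.000e-04  1.883e-01] yaw -35.59 slope -0.237 ends [0.5638 0.0205 0.1971] [ 0.6446 -0.0373  0.1728] z [0.1684 0.1915 0.1934 0.194 ]
[543 290   8  10  63] [0.5509 0.0117 0.1916] yaw 83.47 slope -0.565 ends [0.5506 0.0089 0.1935] [0.5513 0.0145 0.1896] z [0.1889 0.1915 0.1935 0.194 ]
[571 351  39  25 447] [ 0.5827 -0.0587  0.1922] yaw 14.45 slope -0.012 ends [ 0.5671 -0.0627  0.1924] [ 0.6002 -0.0542  0.192 ] z [0.1888 0.1926 0.1941 0.1947]
[583 379  32  14 229] [ 0.591  -0.0833  0.1922] yaw 8.81 slope 0.076 ends [ 0.5785 -0.0852  0.1912] [ 0.6014 -0.0816  0.193 ] z [0.1893 0.1925 0.1939 0.1945]
stop [[0, 0, 640, 480, 306480], [569, 184, 11, 14, 99], [607, 244, 25, 16, 151], [614, 265, 17, 23, 179], [539, 279, 16, 12, 107], [550, 300, 9, 14, 48], [629, 317, 11, 14, 97]]
```

>>> step_arm:
  steps:
    - {"xyz": [0.27,0.94,0],"turn": [0,0,0],"gripper": 1}
    - {"xyz": [0.27,0.94,0],"turn": [0,0,0],"gripper": 1}
    - {"xyz": [0.27,0.94,0],"turn": [0,0,0],"gripper": 1}
    - {"xyz": [0.27,0.94,0],"turn": [0,0,0],"gripper": 1}
    - {"xyz": [0.27,0.94,0],"turn": [0,0,0],"gripper": 1}
    - {"xyz": [0.27,0.94,0],"turn": [0,0,0],"gripper": 1}
    - {"xyz": [0.27,0.94,0],"turn": [0,0,0],"gripper": 1}
    - {"xyz": [0.27,0.94,0],"turn": [0,0,0],"gripper": 1}
    - {"xyz": [0.27,0.94,0],"turn": [0,0,0],"gripper": 1}
    - {"xyz": [0.27,0.94,0],"turn": [0,0,0],"gripper": 1}
    - {"xyz": [0.27,0.94,0],"turn": [0,0,0],"gripper": 1}
    - {"xyz": [0,0,0.7],"turn": [0,0,0],"gripper": 1}
    - {"xyz": [0,0,0.7],"turn": [0,0,0],"gripper": 1}
    - {"xyz": [0,0,0],"turn": [0,0,0],"gripper": 1}
    - {"xyz": [0,0,0],"turn": [0,0,0],"gripper": 1}

```text
time_s: 4.23
position: [0.4172, -0.3298, 0.2717]
tool_rot: [[0.972, -0.234, -0.002], [-0.234, -0.972, 0.002], [-0.002, -0.002, -1.0]]
ft_force: [0.6, 0.1, 0.8]
grip_width: 0.0852
```

```bash
python3 - <<'E'
from h import *
i,im,d=snap('wrist'); save(im,'w2'); W=cloud(i,d); Z=W[...,2]
print(env.observe()['position'])
a=(Z>.152)&(Z<.17)&(im.max(2)<70)&(W[...,0]>.2)
k,l,s,c=cv2.connectedComponentsWithStats(a.astype(np.uint8))
for j in range(1,k):
    if s[j,4]<100: continue
    P=W[l==j]; t=P[P[:,2]>np.median(P[:,2])-.003]; print(s[j],np.median(P[:,2]),cv2.minAreaRect((t[:,:2]*1000).astype(np.float32)))
P=W[(abs(Z-.07)<.003)&(W[...,0]>.35)]; print('block',cv2.minAreaRect((P[:,:2]*1000).astype(np.float32)))
E
```

```text
[ 0.41751301 -0.33026796  0.27317385]
[ 301  113   38   40 1189] 0.1583394228965664 ((433.25811767578125, -263.69696044921875), (20.450916290283203, 19.932838439941406), 4.460386753082275)
[ 307  196   29   99 2745] 0.16261775735730968 ((418.1304931640625, -331.5043640136719), (62.72344970703125, 17.670360565185547), 75.89849090576172)
block ((452.82635498046875, -369.3695068359375), (148.93875122070312, 321.0412902832031), 21.03000831604004)
```

View pics/w2.png

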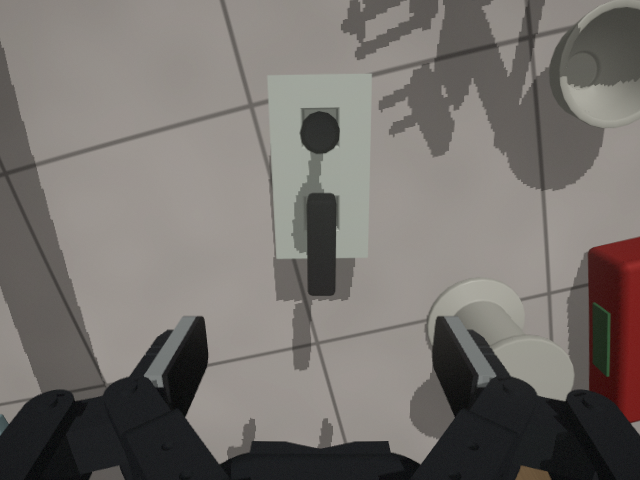

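Seen from the wrist, the key handle is at (321,245) between the fingers and its measured top is at z 0.163, as it should be. The driver knob is at (320,131). Now I'll descend and grip.

>>> step_arm:
  steps:
    - {"xyz": [0.02,0.03,0.7],"turn": [0,0,0.13],"gripper": 1}
    - {"xyz": [0,0,0.7],"turn": [0,0,0],"gripper": 1}
    - {"xyz": [0,0,0.7],"turn": [0,0,0],"gripper": 1}
    - {"xyz": [0,0,0.5],"turn": [0,0,0],"gripper": 1}
    - {"xyz": [0,0,0.22],"turn": [0,0,0],"gripper": 1}
    - {"xyz": [0,0,0],"turn": [0,0,0],"gripper": 1}
    - {"xyz": [0,0,0],"turn": [0,0,0],"gripper": 1}

```text
time_s: 4.87
position: [0.4181, -0.3329, 0.161]
tool_rot: [[0.969, -0.245, 0.002], [-0.245, -0.969, -0.002], [0.002, 0.002, -1.0]]
ft_force: [-0.2, 0.0, 0.4]
grip_width: 0.0852
```

>>> step_arm:
  squeeze: 60
  steps:
    - {"xyz": [0,0,0],"turn": [0,0,0],"gripper": -0.2}
    - {"xyz": [0,0,0],"turn": [0,0,0],"gripper": -0.5}
    - {"xyz": [0,0,0],"turn": [0,0,0],"gripper": -1}
    - {"xyz": [0,0,0],"turn": [0,0,0],"gripper": -1}
    - {"xyz": [0,0,0],"turn": [0,0,0],"gripper": -1}
    - {"xyz": [0,0,0],"turn": [0,0,0],"gripper": -1}
    - {"xyz": [0,0,0],"turn": [0,0,0],"gripper": -1}
    - {"xyz": [0,0,0],"turn": [0,0,0],"gripper": -1}

```text
time_s: 5.53
position: [0.4174, -0.3328, 0.1597]
tool_rot: [[0.969, -0.246, 0.001], [-0.246, -0.969, -0.001], [0.001, 0.001, -1.0]]
ft_force: [-0.4, 0.1, 5.2]
grip_width: 0.0168
```

>>> step_arm:
  steps:
    - {"xyz": [0,0,-0.25],"turn": [0,0,0],"gripper": -1}
    - {"xyz": [0,0,-0.5],"turn": [0,0,0],"gripper": -1}
    - {"xyz": [0,0,-0.7],"turn": [0,0,0],"gripper": -1}
    - {"xyz": [0,0,-0.8],"turn": [0,0,0],"gripper": -1}
    - {"xyz": [0,0,-0.8],"turn": [0,0,0],"gripper": -1}
    - {"xyz": [0,0,-0.7],"turn": [0,0,0],"gripper": -1}
    - {"xyz": [0,0,-0.5],"turn": [0,0,0],"gripper": -1}
    - {"xyz": [0,0,0],"turn": [0,0,-0.89],"gripper": -1}
    - {"xyz": [0,0,0],"turn": [0,0,-0.89],"gripper": -1}
    - {"xyz": [0,0,0],"turn": [0,0,-0.89],"gripper": -1}
    - {"xyz": [0,0,0],"turn": [0,0,-0.89],"gripper": -1}
    - {"xyz": [0,0,0],"turn": [0,0,-0.89],"gripper": -1}
    - {"xyz": [0,0,0],"turn": [0,0,-0.89],"gripper": -1}
    - {"xyz": [0,0,0],"turn": [0,0,-0.89],"gripper": -1}
    - {"xyz": [0,0,0],"turn": [0,0,0],"gripper": -1}

```text
time_s: 6.78
position: [0.4171, -0.3324, 0.3283]
tool_rot: [[0.968, 0.25, -0.001], [0.25, -0.968, 0.002], [-0.001, -0.002, -1.0]]
ft_force: [-0.3, -0.4, -4.0]
grip_width: 0.0168
```

>>> step_arm:
  steps:
    - {"xyz": [0.2,-0.35,0],"turn": [0,0,0],"gripper": -1}
    - {"xyz": [0.38,-0.7,0],"turn": [0,0,0],"gripper": -1}
    - {"xyz": [0.38,-0.72,0],"turn": [0,0,0],"gripper": -1}
    - {"xyz": [0.38,-0.72,0],"turn": [0,0,0],"gripper": -1}
    - {"xyz": [0.38,-0.72,0],"turn": [0,0,0],"gripper": -1}
    - {"xyz": [0.38,-0.72,0],"turn": [0,0,0],"gripper": -1}
    - {"xyz": [0.38,-0.72,0],"turn": [0,0,0],"gripper": -1}
    - {"xyz": [0.38,-0.72,0],"turn": [0,0,0],"gripper": -1}
    - {"xyz": [0.38,-0.72,0],"turn": [0,0,0],"gripper": -1}
    - {"xyz": [0.38,-0.72,0],"turn": [0,0,0],"gripper": -1}
    - {"xyz": [0.2,-0.36,0],"turn": [0,0,0],"gripper": -1}
    - {"xyz": [0,0,0],"turn": [0,0,0],"gripper": -1}
    - {"xyz": [0,0,0],"turn": [0,0,0],"gripper": -1}
    - {"xyz": [0,0,0],"turn": [0,0,0],"gripper": -1}

```text
time_s: 7.95
position: [0.4942, -0.0174, 0.3289]
tool_rot: [[0.969, 0.246, -0.001], [0.246, -0.969, -0.0], [-0.001, -0.0, -1.0]]
ft_force: [0.1, -0.3, -2.8]
grip_width: 0.0167
```

```bash
python3 - <<'E'
from h import *
o=env.observe(); print(o['time_s'],o['position'],o['tool_rot'],o['ft_force'],o['grip_width'])
i,im,d=snap('wrist'); save(im,'w3'); W=cloud(i,d); np.savez('w3.npz',W=W,im=im)
i,im,d=snap('side'); np.savez('side3.npz',W=cloud(i,d),im=im)
E
```

```text
7.95 [ 0.49418445 -0.01744932  0.32885108] [[ 9.69278208e-01  2.45965171e-01 -9.43414125e-04]
 [ 2.45965157e-01 -9.69278662e-01 -1.33183107e-04]
 [-9.47189586e-04 -1.02955520e-04 -9.99999546e-01]] [ 0.10526031 -0.29880697 -2.78479417] 0.01665059242536604
```

View pics/w3.png

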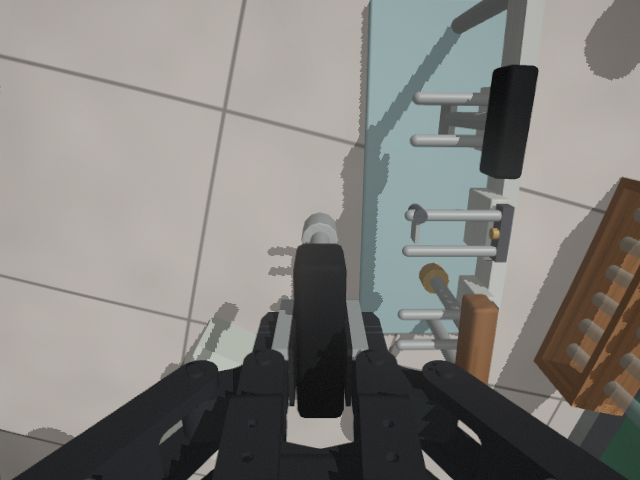

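The key is held with its handle vertical in the image at (320,330), and the rack is square to the tool. The middle prongs run from (410,214) and (407,250) to the stop plate at (503,232), with the gate hinge on the upper, +y one. I'll fit the hook and the key pose now.

```bash
cat > f.py <<'E'
from h import *
z=np.load('w3.npz'); W=z['W']; im=z['im'].astype(int); Z=W[...,2]
gx=im.min(2)>90
def reg(a,b,c,d): m=np.zeros(Z.shape,bool); m[b:d,a:c]=1; return m
L={}
for nm,b in dict(L1=(410,90,488,106),L2=(408,132,482,148),M1=(404,207,500,222),M2=(402,243,495,258),R1=(396,307,458,322),R2=(392,338,458,352)).items():
    P=W[reg(*b)&(Z>.18)&(Z<.21)]
    u,v=P[:,0].mean(),P[:,1].mean(); q=np.linalg.svd(P-P.mean(0),full_matrices=False)[2][0]; q*=np.sign(q[0])
    t=(P-P.mean(0))@q; print(nm,len(P),P.mean(0).round(4),'yaw',np.degrees(np.arctan2(q[1],q[0])).round(2),'tip',(P.mean(0)+q*t.min()).round(4),'ztop',np.percentile(P[:,2],[80,90,95]).round(4)); L[nm]=P
th=np.arctan2(.246,.969)
for deg in (14.0,14.24,14.5):
    t=np.radians(deg); U=np.array([np.cos(t),np.sin(t)]); N=np.array([-np.sin(t),np.cos(t)])
    print(deg,{k:((P[P[:,2]>np.percentile(P[:,2],40)][:,:2]@N).mean()*1000).round(1) for k,P in L.items()},{k:(np.percentile(P[:,:2]@U,1)*1000).round(1) for k,P in L.items()})
def blob(nm,m):
    P=W[m]; zt=np.percentile(P[:,2],90); t=P[abs(P[:,2]-zt)<.004]; r=cv2.minAreaRect((t[:,:2]*1000).astype(np.float32)); print(nm,len(t),zt.round(4),np.round(r[0],1),np.round(r[1],1),round(r[2],2))
blob('left',reg(475,60,540,185)&(im.max(2)<70)&(Z>.2)&(Z<.24))
blob('right',reg(455,290,500,400)&(im[...,0]>im[...,2]+40)&(Z>.2)&(Z<.24))
blob('key',reg(295,240,346,420)&(im.max(2)<70)&(Z>.3)&(Z<.345))
P=W[reg(480,185,520,290)&(Z>.17)&(Z<.186)]; print('stoptop',len(P),cv2.minAreaRect((P[:,:2]*1000).astype(np.float32)))
# key from side: stem/socket
E
python3 f.py
```

```text
L1 1009 [0.5519 0.0877 0.1928] yaw 14.16 tip [0.5292 0.082  0.1929] ztop [0.1938 0.1942 0.1946]
L2 878 [0.5574 0.0629 0.1929] yaw 14.22 tip [0.5358 0.0574 0.1925] ztop [0.1939 0.1942 0.1945]
M1 1190 [0.5792 0.0176 0.1917] yaw 14.17 tip [0.5479 0.0097 0.1924] ztop [0.1932 0.1936 0.1939]
M2 1131 [ 0.5864 -0.0075  0.1917] yaw 13.92 tip [ 0.5539 -0.0155  0.1924] ztop [0.1931 0.1935 0.1938]
R1 649 [ 0.5879 -0.0584  0.1924] yaw 13.1 tip [ 0.5664 -0.0634  0.1929] ztop [0.1938 0.1943 0.1946]
R2 637 [ 0.5964 -0.0827  0.1926] yaw 14.08 tip [ 0.5727 -0.0887  0.1924] ztop [0.1937 0.1941 0.1945]
14.0 {'L1': np.float64(-48.3), 'L2': np.float64(-74.1), 'M1': np.float64(-123.6), 'M2': np.float64(-149.7), 'R1': np.float64(-199.7), 'R2': np.float64(-225.2)} {'L1': np.float64(534.0), 'L2': np.float64(534.3), 'M1': np.float64(534.7), 'M2': np.float64(534.8), 'R1': np.float64(534.7), 'R2': np.float64(535.0)}
14.24 {'L1': np.float64(-50.6), 'L2': np.float64(-76.4), 'M1': np.float64(-126.0), 'M2': np.float64(-152.1), 'R1': np.float64(-202.0), 'R2': np.float64(-227.5)} {'L1': np.float64(533.8), 'L2': np.float64(534.0), 'M1': np.float64(534.2), 'M2': np.float64(534.1), 'R1': np.float64(533.9), 'R2': np.float64(534.1)}
14.5 {'L1': np.float64(-53.1), 'L2': np.float64(-79.0), 'M1': np.float64(-128.5), 'M2': np.float64(-154.6), 'R1': np.float64(-204.6), 'R2': np.float64(-230.1)} {'L1': np.float64(533.6), 'L2': np.float64(533.7), 'M1': np.float64(533.6), 'M2': np.float64(533.5), 'R1': np.float64(533.0), 'R2': np.float64(533.0)}
left 3421 0.2203 [584.8  81.8] [18.3 63.7] 12.55
right 1608 0.2204 [620.7 -61.7] [17.1 61.1] 15.94
key 7610 0.3326 [494.7 -16.7] [18.  64.6] 14.41
stoptop 579 ((617.733154296875, 12.850330352783203), (14.865022659301758, 45.83869934082031), 15.293179512023926)
```

>>> step_arm:
  steps:
    - {"xyz": [0,0.03,0.4],"turn": [0,0,0],"gripper": -1}
    - {"xyz": [0,0,0.7],"turn": [0,0,0],"gripper": -1}
    - {"xyz": [0,0,0.7],"turn": [0,0,0],"gripper": -1}
    - {"xyz": [0,0,0.5],"turn": [0,0,0],"gripper": -1}
    - {"xyz": [0,0,0.28],"turn": [0,0,0],"gripper": -1}
    - {"xyz": [0,0,0],"turn": [0,0,0],"gripper": -1}
    - {"xyz": [0.3,0,0],"turn": [0,0,0],"gripper": -1}
    - {"xyz": [0.3,0,0],"turn": [0,0,0],"gripper": -1}
    - {"xyz": [0.2,0,0],"turn": [0,0,0],"gripper": -1}
    - {"xyz": [0.2,0,0],"turn": [0,0,0],"gripper": -1}
    - {"xyz": [0,0,0],"turn": [0,0,0],"gripper": -1}
    - {"xyz": [0,0,0],"turn": [0,0,0],"gripper": -1}
    - {"xyz": [0,0,0],"turn": [0,0,0],"gripper": -1}

```text
time_s: 9.13
position: [0.533, -0.0083, 0.2261]
tool_rot: [[0.969, 0.247, -0.0], [0.247, -0.969, -0.0], [-0.0, -0.0, -1.0]]
ft_force: [-0.2, -0.5, -3.7]
grip_width: 0.017
```

```bash
python3 - <<'E'
from h import *
o=env.observe(); print(o['time_s'],o['position'],o['tool_rot'],o['ft_force'],o['grip_width'])
p=o['position']*1000; print('TCP u',.96928*p[0]+.24598*p[1],'n',-.24598*p[0]+.96928*p[1])
i,im,d=snap('wrist'); save(im,'w4'); W=cloud(i,d); np.savez('w4.npz',W=W,im=im)
E
```

```text
9.1333 [ 0.53302533 -0.00827506  0.22609247] [[ 9.68942571e-01  2.47285545e-01 -3.92010091e-04]
 [ 2.47285554e-01 -9.68942647e-01 -2.77287318e-05]
 [-3.86692210e-04 -7.00708837e-05 -9.99999923e-01]] [-0.18721965 -0.4930851  -3.65669708] 0.017036519622655115
TCP u 514.6152908615555 n -139.13442355524174
```

View pics/w4.png

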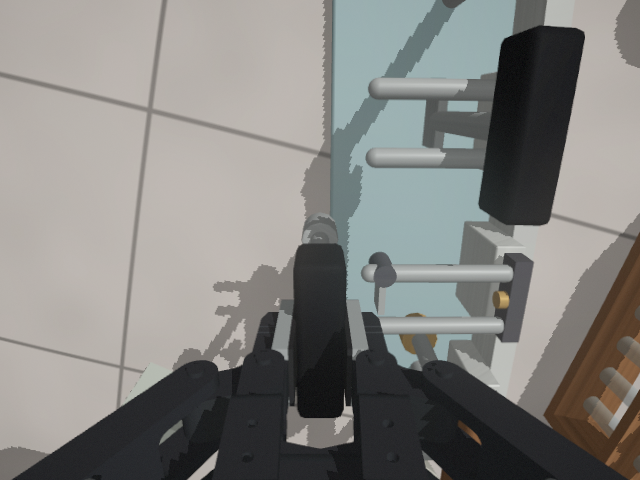

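The middle prongs are now at rows 273 and 325, with the gate flap at (380,300) and the key handle at (320,330). I'll recheck the lateral alignment from this closer view.

```bash
python3 - <<'E'
from h import *
z=np.load('w4.npz'); W=z['W']; im=z['im'].astype(int); Z=W[...,2]
N=np.array([-.24598,.96928]); U=np.array([.96928,.24598])
def reg(a,b,c,d): m=np.zeros(Z.shape,bool); m[b:d,a:c]=1; return m
for b in((400,262,505,284),(400,315,500,336)):
    P=W[reg(*b)&(Z>.175)&(Z<.21)]; zt=np.percentile(P[:,2],97); t=P[P[:,2]>zt-.002]; print(len(t),'n',(np.median(t[:,:2]@N)*1000).round(1),'z',np.percentile(P[:,2],[80,90,95]).round(4),'u',np.percentile(t[:,:2]@U*1000,[1,99]).round(1))
P=W[reg(360,262,374,284)&(Z>.175)&(Z<.21)]; print('tip u',(P[:,:2]@U).min()*1000)
P=W[reg(295,240,346,420)&(im.max(2)<70)&(Z>.22)&(Z<.24)]; t=P[abs(P[:,2]-np.median(P[:,2]))<.003]; r=cv2.minAreaRect((t[:,:2]*1000).astype(np.float32)); c=np.array(r[0]); print(r,np.median(P[:,2]),'u',c@U,'n',c@N)
P=W[reg(370,80,490,96)&(Z>.18)&(Z<.21)];print('Lz',np.percentile(P[:,2],[80,90,95]))
# socket/stem
P=W[reg(300,212,340,243)&(Z>.05)&(Z<.2)]; print('socket',len(P),np.percentile(P[:,2],[5,50,95]).round(3),P.mean(0).round(4), 'u,n',P[:,:2].mean(0)@U*1000,P[:,:2].mean(0)@N*1000)
E
```

```text
1217 n -125.9 z [0.1931 0.1935 0.1938] u [550.2 595.1]
1107 n -151.8 z [0.1931 0.1935 0.1937] u [551.9 596.8]
tip u 533.273389332437
((533.578857421875, -7.560276031494141), (17.89398956298828, 64.35652923583984), 14.493082046508789) 0.22906467756047344 u 515.327638223648 n -138.57775170043945
Lz [0.19406136 0.19438474 0.19462006]
socket 925 [0.084 0.106 0.121] [ 0.5317 -0.0014  0.1036] u,n 514.993164423122 -132.10705513091696
```

>>> step_arm:
  steps:
    - {"xyz": [0.2,0,0],"turn": [0,0,0],"gripper": -1}
    - {"xyz": [0.2,0,0],"turn": [0,0,0],"gripper": -1}
    - {"xyz": [0.1,0,0],"turn": [0,0,0],"gripper": -1}
    - {"xyz": [0.1,0,0],"turn": [0,0,0],"gripper": -1}
    - {"xyz": [0.1,0,0],"turn": [0,0,0],"gripper": -1}
    - {"xyz": [0.1,0,0],"turn": [0,0,0],"gripper": -1}

```text
time_s: 9.68
position: [0.5638, -0.0004, 0.2255]
tool_rot: [[0.969, 0.247, -0.003], [0.247, -0.969, -0.001], [-0.003, -0.0, -1.0]]
ft_force: [-5.6, -2.7, -3.5]
grip_width: 0.0167
```

>>> step_arm:
  steps:
    - {"xyz": [0.12,0,0],"turn": [0,0,0],"gripper": -1}
    - {"xyz": [0.12,0,0],"turn": [0,0,0],"gripper": -1}
    - {"xyz": [0.12,0,0],"turn": [0,0,0],"gripper": -1}
    - {"xyz": [0.12,0,0],"turn": [0,0,0],"gripper": -1}

```text
time_s: 10.02
position: [0.5838, 0.0044, 0.226]
tool_rot: [[0.969, 0.247, 0.001], [0.247, -0.969, -0.0], [0.001, 0.001, -1.0]]
ft_force: [-0.6, 0.5, -4.0]
grip_width: 0.0165
```

>>> step_arm:
  steps:
    - {"xyz": [0.12,0,0],"turn": [0,0,0],"gripper": -1}
    - {"xyz": [0.12,0,0],"turn": [0,0,0],"gripper": -1}
    - {"xyz": [0.12,0,0],"turn": [0,0,0],"gripper": -1}
    - {"xyz": [0,0,0],"turn": [0,0,0],"gripper": -1}

```text
time_s: 10.35
position: [0.5978, 0.0085, 0.2259]
tool_rot: [[0.969, 0.248, 0.001], [0.248, -0.969, 0.0], [0.001, -0.0, -1.0]]
ft_force: [-0.8, 1.0, -4.8]
grip_width: 0.0166
```

>>> step_arm:
  steps:
    - {"xyz": [0.04,0,0],"turn": [0,0,0],"gripper": -1}
    - {"xyz": [0.04,0,0],"turn": [0,0,0],"gripper": -1}
    - {"xyz": [0.03,0,0],"turn": [0,0,0],"gripper": -1}
    - {"xyz": [0.02,0,0],"turn": [0,0,0],"gripper": -1}
    - {"xyz": [0,0,0],"turn": [0,0,0],"gripper": -1}

```text
time_s: 10.77
position: [0.6021, 0.0094, 0.2261]
tool_rot: [[0.969, 0.247, 0.0], [0.247, -0.969, -0.0], [0.0, 0.0, -1.0]]
ft_force: [-0.5, -0.7, -2.9]
grip_width: 0.0164
```

>>> step_arm:
  steps:
    - {"xyz": [0.02,0,0],"turn": [0,0,0],"gripper": -1}
    - {"xyz": [0.01,0,0],"turn": [0,0,0],"gripper": -1}
    - {"xyz": [0,0,0],"turn": [0,0,0],"gripper": -1}

```text
time_s: 11.02
position: [0.6032, 0.0096, 0.226]
tool_rot: [[0.969, 0.247, 0.0], [0.247, -0.969, -0.0], [0.0, 0.0, -1.0]]
ft_force: [0.4, -0.1, -3.6]
grip_width: 0.0168
```

```bash
cat > s.py <<'E'
from h import *
o=env.observe(); p=o['position']*1000; f=o['ft_force']; print(o['time_s'],'u',.96928*p[0]+.24598*p[1],'n',-.24598*p[0]+.96928*p[1],'z',p[2],'Fu',f[0]*.969+f[1]*.246,'Fn',-f[0]*.246+f[1]*.969,'Fz',f[2],'T',o['wrist_torque'],o['grip_width'])
E
python3 s.py
```

```text
11.0167 u 587.0563446990107 n -139.0598269894249 z 226.04735006185183 Fu 0.31995540082545987 Fn -0.2119540164498997 Fz -3.63217751600563 T [-0.0305341   0.02311607  0.02334414] 0.01680562685816661
```

>>> step_arm:
  steps:
    - {"xyz": [0.015,0,0],"turn": [0,0,0],"gripper": -1}
    - {"xyz": [0.015,0,0],"turn": [0,0,0],"gripper": -1}
    - {"xyz": [0,0,0],"turn": [0,0,0],"gripper": -1}
    - {"xyz": [0,0,0],"turn": [0,0,0],"gripper": -1}

```text
time_s: 11.35
position: [0.6043, 0.0099, 0.226]
tool_rot: [[0.969, 0.247, -0.0], [0.247, -0.969, -0.0], [-0.0, -0.0, -1.0]]
ft_force: [0.1, -0.3, -2.9]
grip_width: 0.0165
```

>>> step_arm:
  steps:
    - {"xyz": [0.015,0,0],"turn": [0,0,0],"gripper": -1}
    - {"xyz": [0.01,0,0],"turn": [0,0,0],"gripper": -1}
    - {"xyz": [0,0,0],"turn": [0,0,0],"gripper": -1}
    - {"xyz": [0,0,0],"turn": [0,0,0],"gripper": -1}

```text
time_s: 11.68
position: [0.6049, 0.0101, 0.226]
tool_rot: [[0.969, 0.247, -0.001], [0.247, -0.969, -0.0], [-0.001, -0.0, -1.0]]
ft_force: [-4.1, -1.3, -2.2]
grip_width: 0.0168
```

```bash
python3 s.py
```

```text
11.6833 u 588.7619221469776 n -139.00108154639182 z 225.99656962673453 Fu -4.281368505623716 Fn -0.25827091725472573 Fz -2.1916035997254024 T [-0.23276427  0.85987139  0.01766129] 0.01680576555835901
```

>>> step_arm:
  steps:
    - {"xyz": [-0.01,0,0.04],"turn": [0,0,0],"gripper": -1}
    - {"xyz": [0,0,0.05],"turn": [0,0,0],"gripper": -1}
    - {"xyz": [0,0,0.04],"turn": [0,0,0],"gripper": -1}
    - {"xyz": [0,0,0.03],"turn": [0,0,0],"gripper": -1}
    - {"xyz": [0,0,0.02],"turn": [0,0,0],"gripper": -1}
    - {"xyz": [0,0,0],"turn": [0,0,0],"gripper": -1}
    - {"xyz": [0,0,0],"turn": [0,0,0],"gripper": -1}

```text
time_s: 12.27
position: [0.6048, 0.0101, 0.2185]
tool_rot: [[0.969, 0.247, -0.001], [0.247, -0.969, 0.0], [-0.001, -0.0, -1.0]]
ft_force: [-3.8, -0.2, -4.3]
grip_width: 0.017
```

```bash
python3 s.py
```

```text
12.2667 u 588.6902018816114 n -138.9904132915297 z 218.50336824510228 Fu -3.761261781086437 Fn 0.7181429938938132 Fz -4.2756119220282365 T [-0.23120175  0.78771584 -0.02127658] 0.016975989380740467
```

>>> step_arm:
  steps:
    - {"xyz": [0,0,0.015],"turn": [0,0,0],"gripper": -1}
    - {"xyz": [0,0,0.015],"turn": [0,0,0],"gripper": -1}
    - {"xyz": [0,0,0],"turn": [0,0,0],"gripper": -1}
    - {"xyz": [0,0,0],"turn": [0,0,0],"gripper": -1}

```text
time_s: 12.6
position: [0.6048, 0.0101, 0.2177]
tool_rot: [[0.969, 0.247, -0.0], [0.247, -0.969, -0.0], [-0.0, -0.0, -1.0]]
ft_force: [-5.0, -0.6, -0.2]
grip_width: 0.0169
```

>>> step_arm:
  steps:
    - {"xyz": [0,0,0.01],"turn": [0,0,0],"gripper": -1}
    - {"xyz": [0,0,0],"turn": [0,0,0],"gripper": -1}
    - {"xyz": [0,0,0],"turn": [0,0,0],"gripper": -1}

```text
time_s: 12.85
position: [0.6048, 0.0101, 0.2174]
tool_rot: [[0.969, 0.247, -0.0], [0.247, -0.969, -0.0], [-0.0, 0.0, -1.0]]
ft_force: [-4.5, -0.8, 0.2]
grip_width: 0.0171
```

>>> step_arm:
  steps:
    - {"xyz": [0,0,0.01],"turn": [0,0,0],"gripper": -1}
    - {"xyz": [0,0,0],"turn": [0,0,0],"gripper": -1}
    - {"xyz": [0,0,0],"turn": [0,0,0],"gripper": -1}

```text
time_s: 13.1
position: [0.6048, 0.01, 0.217]
tool_rot: [[0.969, 0.247, -0.0], [0.247, -0.969, -0.0], [-0.0, 0.0, -1.0]]
ft_force: [-5.2, -1.0, -0.2]
grip_width: 0.0169
```

```bash
python3 s.py
```

```text
13.1 u 588.6688584694505 n -139.02336790531646 z 216.97324640877846 Fu -5.233549976012524 Fn 0.3322660200834191 Fz -0.216752247498454 T [-0.3341903   0.9866504  -0.10544346] 0.0169134393760294
```

>>> step_arm:
  steps:
    - {"xyz": [-0.01,0,0],"turn": [0,0,0],"gripper": -1}
    - {"xyz": [0,0,0],"turn": [0,0,0],"gripper": -1}
    - {"xyz": [0,0,0],"turn": [0,0,0],"gripper": -1}

```text
time_s: 13.35
position: [0.6047, 0.01, 0.217]
tool_rot: [[0.969, 0.247, 0.001], [0.247, -0.969, 0.0], [0.001, 0.0, -1.0]]
ft_force: [-3.5, -0.2, -1.5]
grip_width: 0.0167
```

```bash
python3 s.py
```

```text
13.35 u 588.573736454473 n -139.01067361134477 z 216.95358344941624 Fu -3.4337114480905444 Fn 0.6456046369989777 Fz -1.4674998364671776 T [-0.10458497  0.61997292 -0.01075326] 0.016689021108514734
```

>>> step_arm:
  steps:
    - {"xyz": [0,0,0.01],"turn": [0,0,0],"gripper": -1}
    - {"xyz": [0,0,0],"turn": [0,0,0],"gripper": -1}
    - {"xyz": [0,0,0],"turn": [0,0,0],"gripper": -1}

```text
time_s: 13.6
position: [0.6047, 0.01, 0.2164]
tool_rot: [[0.969, 0.247, 0.0], [0.247, -0.969, 0.0], [0.0, 0.0, -1.0]]
ft_force: [-2.4, -0.3, -2.6]
grip_width: 0.0165
```

```bash
python3 s.py
```

```text
13.6 u 588.5605342863303 n -139.03151638155546 z 216.3574475803416 Fu -2.4204911357157575 Fn 0.35229857010500565 Fz -2.6465049005778654 T [-0.14724915  0.40258918 -0.07333464] 0.016535223814867293
```

>>> step_arm:
  steps:
    - {"xyz": [0,0,0.01],"turn": [0,0,0],"gripper": -1}
    - {"xyz": [0,0,0],"turn": [0,0,0],"gripper": -1}
    - {"xyz": [0,0,0],"turn": [0,0,0],"gripper": -1}

```text
time_s: 13.85
position: [0.6047, 0.01, 0.216]
tool_rot: [[0.969, 0.247, 0.0], [0.247, -0.969, 0.0], [0.0, 0.0, -1.0]]
ft_force: [-2.1, -0.3, -2.5]
grip_width: 0.0167
```

>>> step_arm:
  steps:
    - {"xyz": [0,0,0.01],"turn": [0,0,0],"gripper": -1}
    - {"xyz": [0,0,0],"turn": [0,0,0],"gripper": -1}
    - {"xyz": [0,0,0],"turn": [0,0,0],"gripper": -1}

```text
time_s: 14.1
position: [0.6047, 0.01, 0.216]
tool_rot: [[0.969, 0.247, 0.001], [0.247, -0.969, -0.0], [0.001, 0.0, -1.0]]
ft_force: [-1.2, -1.2, 1.7]
grip_width: 0.0166
```

```bash
python3 s.py
```

```text
14.1 u 588.5411714342878 n -139.04150918288605 z 216.03064377137875 Fu -1.488792626276326 Fn -0.8195950228933497 Fz 1.748412466438414 T [-0.11151641  0.47058507 -0.00066425] 0.016552327501191125
```

>>> step_arm:
  steps:
    - {"xyz": [0,0,0.008],"turn": [0,0,0],"gripper": -1}
    - {"xyz": [0,0,0],"turn": [0,0,0],"gripper": -1}
    - {"xyz": [0,0,0],"turn": [0,0,0],"gripper": -1}

```text
time_s: 14.35
position: [0.6047, 0.01, 0.216]
tool_rot: [[0.969, 0.247, 0.001], [0.247, -0.969, -0.0], [0.001, 0.0, -1.0]]
ft_force: [-2.9, 0.3, 6.1]
grip_width: 0.0169
```

```bash
python3 s.py; python3 - <<'E'
from h import *
i,im,d=snap('side'); c=im[150:290,250:410]; i2,im2,d2=snap('wrist')
save(np.hstack([cv2.resize(c,(400,350),interpolation=3),cv2.resize(im2,(400,350))]),'w5'); np.savez('w5.npz',W=cloud(i2,d2),im=im2)
E
```

```text
14.35 u 588.5492498505337 n -139.05816468347132 z 215.96377519521835 Fu -2.7542162249793645 Fn 0.9735585645451047 Fz 6.12972662698262 T [ 0.02042783  0.62551419 -0.00829248] 0.016922376611627293
```

View pics/w5.png

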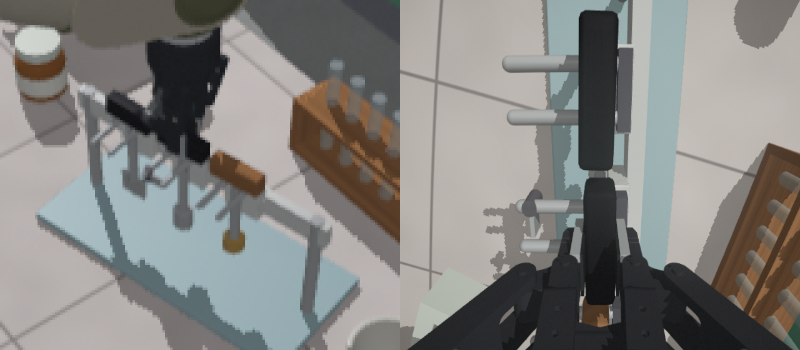

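Contact with the prongs came at TCP z 0.216, as the camera predicted. The gate looks shut: its flap spans the gap at (532,220) in the right half. I'll average the force and torque to check that both prongs share the load.

```bash
cat > a.py <<'E'
from h import *
R=[]
for _ in range(10):
    o=env.observe(); f,t=o['ft_force'],o['wrist_torque']; U=np.array([.96928,.24598]); N=np.array([-.24598,.96928])
    R.append([f[:2]@U,f[:2]@N,f[2],t[:2]@U,t[:2]@N,o['position'][2]]); cams.get_image('wrist')
R=np.array(R); print(o['time_s'],'Fu Fn Fz Tu Tn z',R.mean(0).round(4),R.std(0).round(3)); print(o['tool_rot'].round(4))
E
python3 a.py
```

```text
14.9 Fu Fn Fz Tu Tn z [-3.3092  0.796   5.6797  0.1633  0.6519  0.216 ] [0.321 0.485 0.424 0.025 0.025 0.   ]
[[ 9.689e-01  2.475e-01  1.200e-03]
 [ 2.475e-01 -9.689e-01 -1.000e-04]
 [ 1.100e-03  4.000e-04 -1.000e+00]]
```

>>> step_arm:
  steps:
    - {"xyz": [0,0,0],"turn": [0.03,0,0],"gripper": -1}
    - {"xyz": [0,0,0],"turn": [0,0,0],"gripper": -1}
    - {"xyz": [0,0,0],"turn": [0,0,0],"gripper": -1}

```text
time_s: 15.2
position: [0.6047, 0.0099, 0.216]
tool_rot: [[0.969, 0.247, 0.001], [0.247, -0.969, 0.002], [0.001, -0.002, -1.0]]
ft_force: [-3.5, -0.4, 5.3]
grip_width: 0.0168
```

```bash
python3 a.py
```

```text
15.65 Fu Fn Fz Tu Tn z [-3.3441  0.672   5.5382  0.0718  0.6294  0.216 ] [0.301 0.439 0.348 0.02  0.039 0.   ]
[[ 9.689e-01  2.474e-01  5.000e-04]
 [ 2.474e-01 -9.689e-01  2.100e-03]
 [ 1.000e-03 -1.900e-03 -1.000e+00]]
```

The load is now centred on both prongs, about 9 N in total, with the stem at the stop. Letting go.

>>> step_arm:
  steps:
    - {"xyz": [0,0,0],"turn": [0,0,0],"gripper": -0.5}
    - {"xyz": [0,0,0],"turn": [0,0,0],"gripper": -0.3}
    - {"xyz": [0,0,0],"turn": [0,0,0],"gripper": -0.1}
    - {"xyz": [0,0,0],"turn": [0,0,0],"gripper": 0}
    - {"xyz": [0,0,0],"turn": [0,0,0],"gripper": 0}
    - {"xyz": [0,0,0],"turn": [0,0,0],"gripper": 0}

```text
time_s: 16.2
position: [0.6046, 0.01, 0.2152]
tool_rot: [[0.969, 0.247, -0.001], [0.247, -0.969, 0.002], [0.0, -0.002, -1.0]]
ft_force: [0.5, 0.1, 0.1]
grip_width: 0.0424
```

```bash
python3 a.py; python3 - <<'E'
from h import *
i2,im2,d2=snap('wrist'); save(im2,'w6'); print(env.observe()['grip_width'])
E
```

```text
16.65 Fu Fn Fz Tu Tn z [-0.3247  0.0445  0.21   -0.0118 -0.0116  0.2153] [0.536 0.272 0.643 0.03  0.039 0.   ]
[[ 9.689e-01  2.474e-01 -6.000e-04]
 [ 2.474e-01 -9.689e-01  2.300e-03]
 [ 0.000e+00 -2.400e-03 -1.000e+00]]
0.042338548175873555
```

View pics/w6.png

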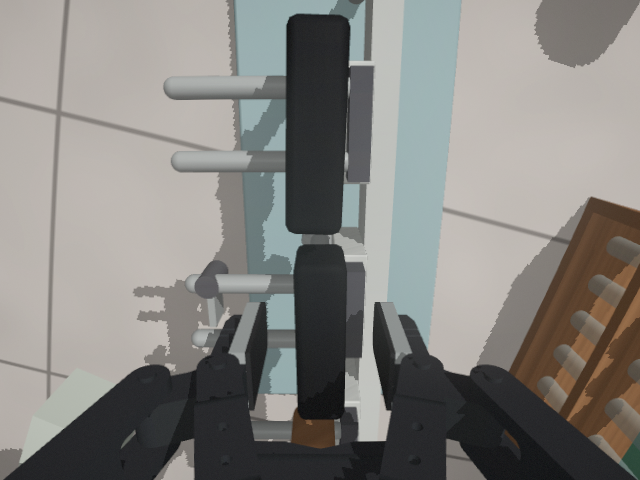

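The fingers, at (250,350) and (392,345), are clear of the hung handle at (320,330), and the gate spans its gap at (212,310). Next I'll rise straight up.

>>> step_arm:
  steps:
    - {"xyz": [0,0,-0.2],"turn": [0,0,0],"gripper": 0}
    - {"xyz": [0,0,-0.4],"turn": [0,0,0],"gripper": 0}
    - {"xyz": [0,0,-0.7],"turn": [0,0,0],"gripper": 0}
    - {"xyz": [0,0,-0.8],"turn": [0,0,0],"gripper": 0}
    - {"xyz": [-0.3,0,-0.8],"turn": [0,0,0],"gripper": 0}
    - {"xyz": [-0.8,0,0],"turn": [0,0,0],"gripper": 0}
    - {"xyz": [-0.8,0,0],"turn": [0,0,0],"gripper": 0}
    - {"xyz": [-0.5,0,0],"turn": [0,0,0],"gripper": 0}
    - {"xyz": [0,0,0],"turn": [0,0,0],"gripper": 0}
    - {"xyz": [0,0,0],"turn": [0,0,0],"gripper": 0}
    - {"xyz": [0,0,0],"turn": [0,0,0],"gripper": 0}

```text
time_s: 17.67
position: [0.5121, -0.014, 0.3318]
tool_rot: [[0.969, 0.247, 0.0], [0.247, -0.969, 0.002], [0.001, -0.002, -1.0]]
ft_force: [-0.2, -0.4, -0.2]
grip_width: 0.0429
```

```bash
python3 - <<'E'
from h import *
i,im,d=snap('wrist'); save(im,'w7'); W=cloud(i,d); Z=W[...,2]; o=env.observe(); print(o['time_s'],o['position'],o['ft_force'])
N=np.array([-.24598,.96928]); U=np.array([.96928,.24598])
a=(Z>.213)&(Z<.23)&(W[...,0]>.5)
k,l,s,c=cv2.connectedComponentsWithStats(a.astype(np.uint8))
for j in range(1,k):
    if s[j,4]>200:
        P=W[l==j]; r=cv2.minAreaRect((P[:,:2]*1000).astype(np.float32)); q=np.array(r[0]); print(s[j],np.median(P[:,2]).round(4),np.round(r[0],1),np.round(r[1],1),round(r[2],1),'u,n',q@U,q@N)
E
```

```text
17.7167 [ 0.51227165 -0.01400039  0.33139711] [-0.77463815 -0.92057085  0.34239211]
[ 457   63   47  114 3649] 0.2194 [585.   81.8] [18.5 64.2] 12.2 u,n 587.1263027418518 -64.60096131713865
[ 449  192   39   97 2810] 0.2188 [604.7  10.5] [18.4 63.5] 14.4 u,n 588.6824082943726 -138.59229719848634
[ 437  302   33   72 1818] 0.2194 [620.1 -58.7] [19.  54.3] 16.0 u,n 586.6155856387329 -209.46683623535156
```

View pics/w7.png

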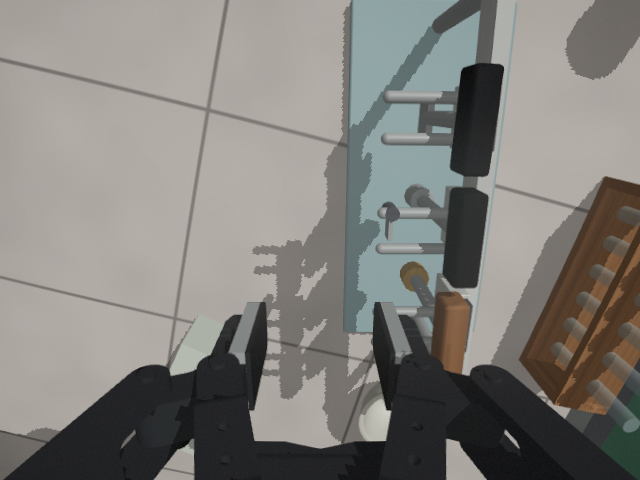

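The key hangs level on the middle hook at (466,237), and the gate is across its gap at (390,225). The neighbours stand where they were, and the gripper is clear.

```bash
python3 -c "
from rig import order
print(order.close_job())"
```

```text
the job is handed in; nothing more can be done
None
```

The key is hanging on the middle hook with its stem at the back stop and the gate shut behind it. I handed the job in at about 17.7 s of the 54 s allowed.

- **Going in:** I pushed the stem past the gate, with about 6 N showing. I then went on to the stop plate, where the readings stayed at about 5 N or less.
- **Lowering:** The handle met the prongs with its underside at about 193 mm, which matches the 193.4 mm the camera gave for the prong tops. It bore on both prongs at about 9 N. The torque showed slightly more load on the +y prong, so I turned the key about 0.14° to centre it before letting go.
- **After release:** The wrist force read about 0. The key hung level and in line with the hook, within about 0.3 mm sideways and about 1 mm of the expected position along the hook. In the picture the gate spans its gap.
- **Neighbours:** The left tool measured unmoved. The right tool was partly hidden by a finger in the last view. The visible part looked undisturbed, but I could not measure it fully.
- **Other things:** I felt no unexpected contact, but did not re-measure the driver or the other things on the bench at the end.

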